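# Seat the brass medallion in the album cover

## Robot

A 7-joint arm with a two-finger parallel gripper is mounted at the origin on the work surface. World frame = base frame: x ahead of the robot, y to its left, z up, the work surface at z = 0. Lengths are in m, angles in rad, forces in N, time in s.
With the tool pointing down it reaches from about 0.4 to 0.85 m from the base axis. Payload 10.4 kg.
Tool frame: the origin (TCP) lies between the finger pads; the fingertips stand 19 mm ahead of it and the grasp point (between the pads) is the TCP; z points along the fingers, x is the direction in which the jaws open and shut, and the axes are right-handed (so a half turn about z gives the same grasp; the last joint's range is limited). The gripper opens to 87 mm and grips with 3 to 60 N. Pads are 19 mm wide; open, the fingers measure 117 mm over their backs; the gripper's body (75 mm by 190 mm) begins 51 mm behind the grasp point.
Start: joints at [-1.345, 0.332, -0.065, 1.46, 0.022, 1.35, -0.088], TCP at [0.154, 0.606, 0.242] pointing down, gripper open.
Joint ranges: [-2.6, 2.6], [-0.5, 2.12], [-1.47, 1.34], [0.16, 2.42], [-1.27, 4.41], [0.06, 2.06], [-2.6, 2.6]. Speed limits (rad/s): [2.22, 2.22, 2.79, 2.79, 3.14, 3.14, 3.14].

## Interface

Orientations are given as a unit quaternion [x, y, z, w].
In Python, from bench import * gives the robot as it stands.
- The arm moves only by the tool step_arm, never from a script. Its argument "commands" is a list of rows, each a list of 6 numbers: the shift along the tool's x, y, z in m, then the turn, a rotation vector about the tool's x, y, z in rad. In form: [[tx, ty, tz, rx, ry, rz], ...]. A call has 1 to 12 rows; each row shifts and turns the commanded pose from where the row before left it, along the tool's axes as they then stand; what a row does not reach is not made up. A row lasts 1/10 s, in which the tool goes at most 50 mm and 8.59 degrees, less where a joint would pass 70% of its speed; a pose out of reach is approached as far as the arm can. A call with a gripper value outside its range is refused whole. "gripper" is the opening, from 0 (shut) to 1 (fully open), set as the call begins (left out, the last holds). The fingers move at their own pace and stop on an object; "grip_force" is the grip in N (left out, the last holds). Time passes only in rows, so rows that do not move let the fingers close. It gives the time, the measured TCP pose, the force and the opening at its end, in the units of the state.
- read_state(): the state, without advancing time (a new reading comes with each control period).
- camera(name): name is "scene" or "side" or "wrist"; returns the picture (480x640x3 uint8, red, green, blue); there is no depth.
- get_calibration(name): a dict with "fx", "fy", "cx", "cy" (pixels), "k1" (the pictures are not rectified: a ray, as slopes to the right and down, at radius r is drawn at 1 + k1 r^2 times it, then the intrinsics apply), "R" (3x3) and "t" (3): a world point X has camera coordinates R X + t. Camera axes: x right, y down, z forward; pixel columns grow to the right and rows downward; lengths in m; the calibration is good to about 2 mm. A picture is of the moment at which its call begins: read the wrist's pose just before it. get_calibration takes no time and is no camera call; for the wrist camera it gives the pose at the moment of the call.
- close_job(): hands the job in, once; it reports no verdict.
The state is a dict: "time": time; "joint_positions": joint angles; "joint_vel": joint speeds; "joint_torque": joint torques, N m; "ee_pos": TCP position; "eef_rot": TCP orientation; "ft_force": force on the tool from outside, world axes, zero at the start; "torque": the same for the moment, N m; "width": finger opening in m.
Only numpy, scipy, OpenCV 4.12 (cv2) and the standard library are available. Lean on these libraries where they do the work, as an engineer would, in place of code of your own. Each camera call takes 0.05 s, during which the arm holds its last target. There are 200 camera calls.

## Task

Nudge the loose brass medallion across the album's cover with the fingertips until it drops into the round recess, sliding it only, never lifting it off the cover, and leave the other things where they are. Then press the closed fingertips down on the middle of the medallion so that it sits flat at the bottom of the recess, and finish while still holding it pressed there.

Things in the scene. Friction and masses are not known exactly. Their poses are not given: they have to be found in the camera images.
- medallion: plain brass disc 40 mm in diameter, 8 mm thick, about 80 g (may vary by a third), with a slight raised boss (under 1 mm, look only) in the middle of its top. Loose; starts lying flat on the album's cover, well clear of the recess. Origin at the centre of its underside, z along its axis (up): 35 mm above the table on the cover, 29 mm when seated. The only brass disc.
- album: thick album lying flat, 230 mm (its x) x 150 mm (its y), 35 mm tall, burgundy hard cover edged by thin brass lines, level top 35 mm above the table. It is held fast and does not move. Origin at the centre of its underside; x points from the plain end, where the medallion lies, to the end with the recess.
- recess (a point): centre of the mouth of the only round recess in the cover, level with the cover's top (35 mm above the table), on the album's long centre line 45 mm from its middle towards +x of the album. Recess 44 mm in diameter, 6 mm deep, flat off-white floor, 1 mm chamfer at its edge; the medallion fits with 4 mm to spare in diameter and, seated, stands 2 mm proud of the cover. Axes as the album's.
- bone_folder: flat off-white bone folder, 110 x 18 x 5 mm, lying on the cover beyond the recess; origin at the centre of its underside
- weight: small turned steel knob weight, 26 mm across, 26 mm tall, standing on the cover beside the recess; origin at the centre of its underside
- eraser: dark rubber block 40 x 20 x 13 mm on the cover, on the other side of the recess; origin at the centre of its underside
- glue_jar: closed glue jar with a green cap, 52 mm across, 60 mm tall, on the table beside the album; origin at the centre of its underside
- brush: flat brush about 180 mm long lying on the table on the other side of the album; origin at its underside, about mid-length
- label_box: closed cardboard box 50 x 80 x 30 mm on the table past the album's recess end; origin at the centre of its underside
- tape_roll: yellow roll of tape, 60 mm across with a 40 mm hole, 25 mm tall, on the table at the robot's right; origin at the centre of its underside

How it is judged:
At the end, for the whole second after the job is handed in: the medallion lies at rest at the bottom of the recess (underside within 1.5 mm of the recess floor, axis within 4 mm of the recess's, tilted less than 0.06 rad) and the fingers, over it (grasp point within 22 mm of its axis), press on it with more than 1.5 N (horizontal distance between medallion and recess below 0.004 m and height (world z) of medallion below 0.0305 m and angle between medallion's own z axis and vertical below 0.06 rad and contact force between the fingers and medallion above 1.5 N and horizontal distance between the grasp point and medallion below 0.022 m and linear speed of medallion below 0.01 m/s); the arm keeps its last pose, push and grip.
It fails at once if the medallion is lifted: its underside's centre more than 6 mm above the cover (height (world z) of medallion above 0.041 m).
It fails at once if the medallion falls off the album (height (world z) of medallion below 0.022 m).
It fails at once if another thing is moved by more than 20 mm (distance of any of bone_folder, weight, eraser, glue_jar, brush, label_box, tape_roll from where it was at the start of the episode above 0.02 m).
It also fails if it takes over 38 s, if anything falls off the work surface, if the arm or the gripper's body presses on something with over 40 N, if the wrist force passes 120 N, or if a joint passes its speed limit or range.

## Working session

There is one attempt and no reset: what is moved stays moved. The work goes in short steps, Python scripts to look and compute and a tool call to move; the robot and the scene stay as the last step left them, time stands still between calls to the robot, and variables do not carry over. Pictures are saved under pics/ and viewed, on a budget of 10 in all, crops included, one or two more only if the job needs it, and the job is handed in when it is done.

Besides the shell and the picture viewer there is one more tool, called after "Emit:" as name(argument=value, ...) on one line, values as JSON. step_arm: Moves the arm, as the interface text tells. Its arguments: {"type":"object","properties":{"commands":{"type":"array","items":{"type":"array","items":{"type":"number"}}},"gripper":{"type":"number"},"grip_force":{"type":"number"}},"required":["commands"]}

```bash
mkdir -p pics; ls
python3 - <<'E'
from bench import *
import cv2,numpy as np
s=read_state();print({k:np.round(s[k],3) for k in('time','ee_pos','eef_rot','ft_force','width')})
for n in('scene','side'):
    im=camera(n);cv2.imwrite(f'pics/{n}0.png',im[:,:,::-1])
    c=get_calibration(n);print(n,{k:np.round(v,3).tolist() for k,v in c.items()})
E
```

```text
pics
{'time': np.float64(0.0), 'ee_pos': array([0.154, 0.605, 0.241]), 'eef_rot': array([ 0.789,  0.614, -0.001,  0.   ]), 'ft_force': array([ 0.981, -0.46 ,  0.576]), 'width': np.float64(0.087)}
scene {'fx': 437.69, 'fy': 437.69, 'cx': 319.438, 'cy': 239.328, 'k1': -0.044, 'R': [[0.759, 0.651, -0.011], [0.546, -0.646, -0.534], [-0.355, 0.399, -0.846]], 't': [-0.407, -0.323, 1.167]}
side {'fx': 451.685, 'fy': 451.685, 'cx': 322.402, 'cy': 233.685, 'k1': -0.026, 'R': [[-0.945, -0.327, 0.014], [-0.173, 0.462, -0.87], [0.278, -0.824, -0.493]], 't': [0.515, 0.186, 0.612]}
```

View pics/scene0.png

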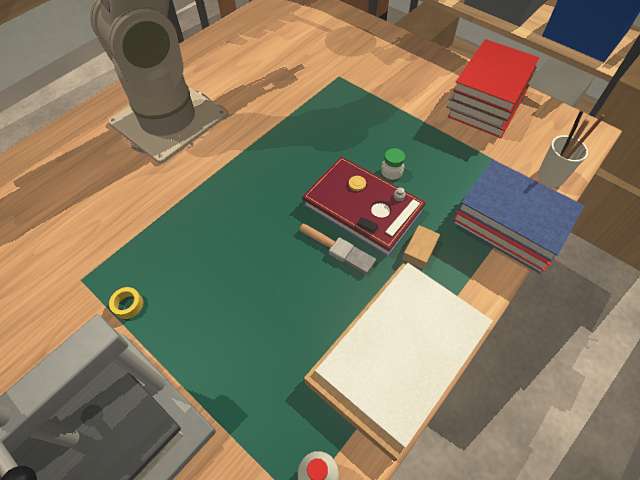

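View pics/side0.png

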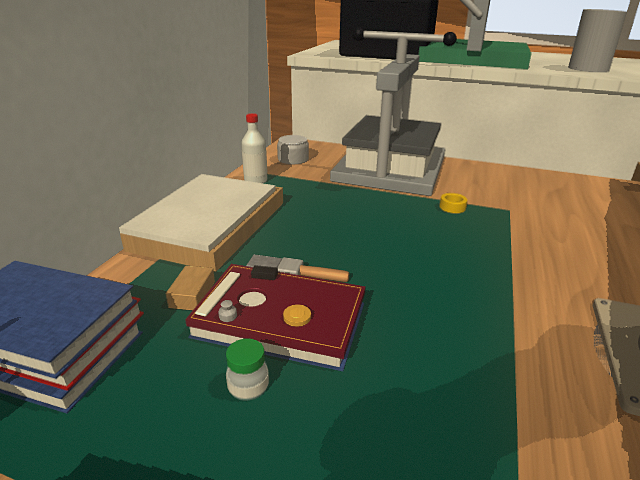

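The scene view shows the medallion at about (357,184), the recess at (380,210), the weight at (399,194), the eraser at (368,226) and the album cover corners at (341,157), (305,197), (390,245) and (425,203). The side view shows the medallion at (297,315) and the recess at (253,299). Next I'll measure these with masks.

```bash
cat > h.py <<'E'
from bench import *
import cv2,numpy as np
def cast(c,px,z):
    K=np.array([[c['fx'],0,c['cx']],[0,c['fy'],c['cy']],[0,0,1]])
    n=cv2.undistortPoints(np.array(px,float).reshape(-1,1,2),K,np.array([c['k1'],0,0,0.]))[:,0]
    R=np.array(c['R']);o=-R.T@np.array(c['t']);d=np.c_[n,np.ones(len(n))]@R
    return (o+d*((z-o[2])/d[:,2])[:,None])
def blobs(im,lo,hi,roi,amin=30):
    x0,y0,x1,y1=roi;h=cv2.cvtColor(im,cv2.COLOR_RGB2HSV);m=np.zeros(h.shape[:2],np.uint8)
    m[y0:y1,x0:x1]=cv2.inRange(h,lo,hi)[y0:y1,x0:x1]
    cs=cv2.findContours(m,cv2.RETR_EXTERNAL,cv2.CHAIN_APPROX_NONE)[0]
    return sorted([k for k in cs if cv2.contourArea(k)>amin],key=cv2.contourArea,reverse=True)
def circ(c,k,z):
    P=cast(c,k[:,0],z)[:,:2].astype(np.float32);(x,y),(w,h),a=cv2.fitEllipse((P*1000).reshape(-1,1,2))
    return np.round([x,y,w,h],1)
E
python3 - <<'E'
from h import *
for n,roiM,roiR in(('scene',(340,170,372,198),(368,200,392,220)),('side',(278,300,316,332),(236,288,270,310))):
    im=cv2.imread(f'pics/{n}0.png')[:,:,::-1].copy();c=get_calibration(n)
    for k in blobs(im,(15,120,90),(35,255,255),roiM)[:1]:print(n,'med',cv2.boundingRect(k),circ(c,k,.041))
    for k in blobs(im,(0,0,140),(179,90,255),roiR)[:1]:print(n,'rec',cv2.boundingRect(k),circ(c,k,.032))
    for k in blobs(im,(165,100,40),(179,255,255),(180,150,440,370),500)[:1]:
        hull=cv2.convexHull(k);P=cast(c,hull[:,0],.035)[:,:2].astype(np.float32)
        r=cv2.minAreaRect(P*1000);print(n,'album',np.round(r[0],1),np.round(r[1],1),r[2],np.round(cv2.boxPoints(r)).tolist())
P={'scene':[(399,198),(368,225),(403,218)],'side':[(228,318),(265,268),(215,296)]}
for n in P:print(n,'weight,eraser,folder',np.round(cast(get_calibration(n),P[n],.040)[:,:2]*1000).tolist())
E
```

```text
scene med (349, 176, 17, 15) [543.  123.1  37.1  42.5]
scene rec (371, 203, 19, 15) [624.4 102.3  37.   39.4]
scene album [579.8  98.2] [230.3 155. ] 3.750844717025757 [[460.0, 168.0], [470.0, 13.0], [700.0, 28.0], [690.0, 183.0]]
side med (283, 305, 28, 21) [541.2 125.1  39.3  45.5]
side rec (239, 292, 27, 15) [622.2 102.9  32.5  37.8]
side album [578.7 100.3] [214.1 133.2] 3.802381992340088 [[467.0, 160.0], [476.0, 27.0], [690.0, 41.0], [681.0, 174.0]]
scene weight,eraser,folder [[640.0, 150.0], [631.0, 48.0], [678.0, 111.0]]
side weight,eraser,folder [[629.0, 164.0], [635.0, 32.0], [672.0, 126.0]]
```

The measurements agree between views. The album is at about (579,99) mm with a yaw of 3.8°, the recess at (624,102), and the medallion at (542,124). The tool's y axis already points along the push direction. I'll use partly open fingers, about 24 mm apart, as a self-centring two-point pusher and approach behind the medallion.

Emit:
step_arm(commands=[[-0.0185,0.0227,-0.004,0,0,0],[-0.0185,0.0227,-0.004,0,0,0],[-0.0185,0.0227,-0.004,0,0,0],[-0.0185,0.0227,-0.004,0,0,0],[-0.0185,0.0227,-0.004,0,0,0],[-0.0185,0.0227,-0.004,0,0,0],[-0.0185,0.0227,-0.004,0,0,0],[-0.0185,0.0227,-0.004,0,0,0],[-0.0185,0.0227,-0.004,0,0,0],[-0.0185,0.0227,-0.004,0,0,0]], gripper=0.276)

```text
time: 1.1
ee_pos: [0.3288, 0.3694, 0.2814]
eef_rot: [0.789, 0.614, -0.0, 0.0]
ft_force: [-0.0, 0.4, -0.6]
width: 0.025
```

Emit:
step_arm(commands=[[-0.0185,0.0227,0.005,0,0,0],[-0.0185,0.0227,0.005,0,0,0],[-0.0185,0.0227,0.005,0,0,0],[-0.0185,0.0227,0.005,0,0,0],[-0.0185,0.0227,0.005,0,0,0],[-0.0185,0.0227,0.005,0,0,0],[-0.0185,0.0227,0.005,0,0,0],[-0.0185,0.0227,0.005,0,0,0],[-0.0185,0.0227,0.005,0,0,0],[-0.0185,0.0227,0.005,0,0,0],[0,0,0,0,0,0]])

```text
time: 2.2
ee_pos: [0.5041, 0.1313, 0.2307]
eef_rot: [0.791, 0.612, -0.001, 0.001]
ft_force: [0.0, -0.4, 0.2]
width: 0.0238
```

Now I'll take a closer look with the wrist camera.

Run:
```python
from h import *
c=get_calibration('wrist');im=camera('wrist');cv2.imwrite('pics/w1.png',im[:,:,::-1])
print({k:np.round(v,3).tolist() for k,v in c.items()})
np.save('w1.npy',c,allow_pickle=True)
for k in blobs(im,(15,120,90),(35,255,255),(0,0,640,480),200)[:4]:print('brass',cv2.boundingRect(k),circ(c,k,.043))
for k in blobs(im,(0,0,140),(179,90,255),(0,0,640,480),200)[:5]:print('white',cv2.boundingRect(k),circ(c,k,.029))
```

```text
{'fx': 428.958, 'fy': 428.958, 'cx': 325.821, 'cy': 235.149, 'k1': -0.057, 'R': [[0.251, 0.968, -0.001], [0.924, -0.239, 0.299], [0.289, -0.077, -0.954]], 't': [-0.255, -0.468, 0.246]}
brass (120, 415, 449, 31) [761.6 250.6  31.  881.7]
brass (396, 330, 16, 73) [663.8 163.4  13.5  75.5]
brass (242, 330, 15, 73) [628.1  28.5  13.3  73.6]
white (248, 351, 133, 57) [661.3  80.8  57.6 121.4]
white (0, 349, 85, 33) [ 587.9 -180.    34.    94.9]
white (149, 248, 50, 61) [536.8 -15.5  25.8  62.1]
white (423, 210, 63, 61) [564.  230.4  48.7  59.6]
white (307, 318, 46, 29) [621.7 105.   30.4  44.1]
```

View pics/w1.png

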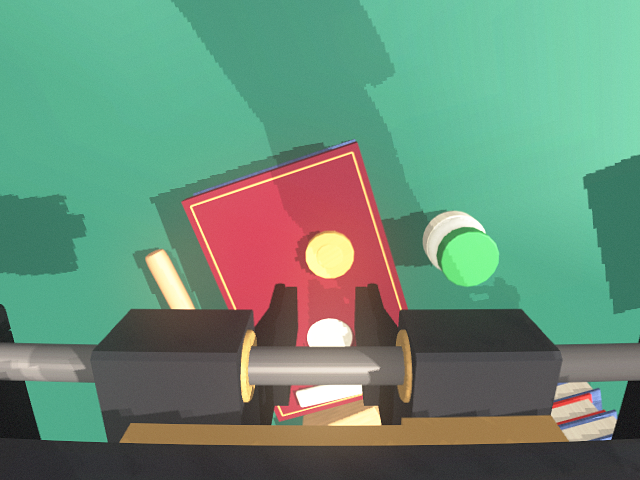

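The wrist view shows the medallion at (330,255) and the recess at (329,333), both centred between the fingers, with the weight hidden. The medallion's mask needs looser saturation, so I'll refine that.

Run:
```python
from h import *
c=np.load('w1.npy',allow_pickle=True).item();im=cv2.imread('pics/w1.png')[:,:,::-1].copy()
print(cv2.cvtColor(im,cv2.COLOR_RGB2HSV)[255,320:344:6])
for k in blobs(im,(15,60,120),(40,255,255),(290,220,370,285),200)[:1]:print('med',cv2.boundingRect(k),circ(c,k,.042))
s=read_state();R=np.array(s['ee_pos']);print(R)
q=s['eef_rot'];x=np.array([q[0]**2-q[1]**2,2*q[0]*q[1]]);y=np.array([x[1],-x[0]]);T=R[:2]*1000
for n,p in(('rec',(624,103)),('med',(542,124))):print(n,np.round([(p-T)@x,(p-T)@y],1))
print('yaw y',np.degrees(np.arctan2(y[1],y[0])))
```

```text
[[ 29 100 255]
 [ 29  94 255]
 [ 29  93 255]
 [ 29  96 255]]
med (306, 231, 48, 47) [542.8 125.1  39.2  40.5]
[0.50319072 0.13350716 0.2309287 ]
rec [  0.6 124.6]
med [ 0.5 40. ]
yaw y -14.453550375194943
```

Emit:
step_arm(commands=[[0.001,0,0.03,0,0,0],[0,0,0.03,0,0,0],[0,0,0.03,0,0,0],[0,0,0.03,0,0,0],[0,0,0.02,0,0,0],[0,0,0.015,0,0,0],[0,0,0.005,0,0,0],[0,0,0,0,0,0],[0,0,0,0,0,0]])

```text
time: 3.15
ee_pos: [0.5033, 0.1369, 0.0723]
eef_rot: [0.789, 0.614, 0.001, -0.0]
ft_force: [0.2, -0.3, -0.2]
width: 0.0238
```

Run:
```python
from h import *
P=[]
for i in range(6):
    P.append(read_state()['ee_pos']); im=camera('scene' if i%2 else 'side')
print(np.round(P,4)*1000,np.mean(P,0)*1000)
```

```text
[[503.3 136.9  72.3]
 [503.5 136.9  72.5]
 [503.5 136.8  72.5]
 [503.5 136.7  72.4]
 [503.4 136.6  72.3]
 [503.3 136.6  72.1]] [503.43113183 136.74445245  72.3388387 ]
```

Emit:
step_arm(commands=[[-0.001,0,0.005,0,0,0],[-0.001,0,0.005,0,0,0],[0,0,0.005,0,0,0],[0,0,0,0,0,0],[0,0.004,0,0,0,0],[0,0.004,0,0,0,0],[0,0.004,0,0,0,0],[0,0.004,0,0,0,0],[0,0.004,0,0,0,0],[0,0.004,0,0,0,0],[0,0,0,0,0,0],[0,0,0,0,0,0]])

```text
time: 4.65
ee_pos: [0.5259, 0.1284, 0.0565]
eef_rot: [0.789, 0.614, -0.0, 0.0]
ft_force: [0.1, 0.2, 0.1]
width: 0.0239
```

Run:
```python
from h import *
s=read_state();print(s['time'],np.round(s['ee_pos'],4),np.round(s['ft_force'],1))
c=get_calibration('scene');im=camera('scene');w=camera('wrist');sd=camera('side')
A=cv2.resize(im[150:250,300:430],None,fx=3,fy=3);B=cv2.resize(sd[240:360,190:370],None,fx=2.2,fy=2.5)
cv2.imwrite('pics/m2.png',np.hstack([A,B])[:,:,::-1])
for k in blobs(im,(15,120,90),(35,255,255),(340,170,400,220))[:1]:print('med',cv2.boundingRect(k),circ(c,k,.041))
```

```text
4.65 [0.5259 0.1284 0.0565] [0.1 0.2 0.1]
med (351, 178, 18, 16) [552.  121.5  37.2  43.2]
```

View pics/m2.png

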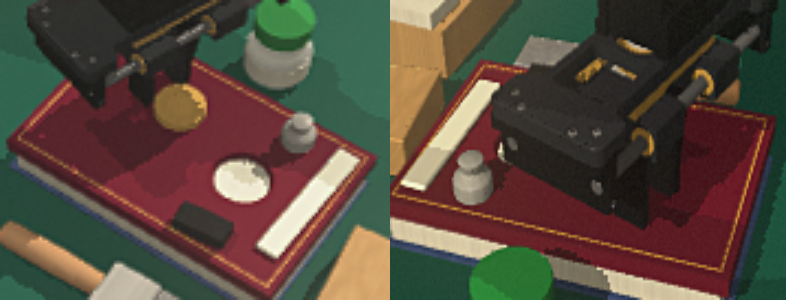

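The medallion moved 9 mm and stays centred against both fingertips, as the model predicted. The folder, weight, eraser and jar are untouched. I'll push on.

Emit:
step_arm(commands=[[0,0.004,-0.001,0,0,0],[0,0.004,0,0,0,0],[0,0.004,0,0,0,0],[0,0.004,0,0,0,0],[0,0.004,0,0,0,0],[0,0.004,0,0,0,0],[0,0.004,0,0,0,0],[0,0.004,0,0,0,0],[0,0.004,0,0,0,0],[0,0.004,0,0,0,0],[0,0.004,0,0,0,0],[0,0.004,0,0,0,0]])

```text
time: 6.0
ee_pos: [0.5727, 0.1166, 0.0575]
eef_rot: [0.789, 0.614, 0.0, -0.0]
ft_force: [-0.6, -1.3, 0.1]
width: 0.024
```

Emit:
step_arm(commands=[[0,0,0,0,0,0],[0,0,0,0,0,0]])

```text
time: 6.2
ee_pos: [0.5724, 0.1166, 0.0575]
eef_rot: [0.789, 0.614, 0.0, 0.0]
ft_force: [-0.0, -0.4, 0.2]
width: 0.0243
```

```bash
cat > look.py <<'E'
from h import *
import sys
s=read_state();print(s['time'],np.round(s['ee_pos'],4),np.round(s['ft_force'],1))
c=get_calibration('scene');im=camera('scene');sd=camera('side')
A=cv2.resize(im[150:250,300:430],None,fx=3,fy=3);B=cv2.resize(sd[240:360,190:370],None,fx=2.2,fy=2.5)
cv2.imwrite(sys.argv[1],np.hstack([A,B])[:,:,::-1])
for k in blobs(im,(15,120,90),(35,255,255),(340,170,400,222))[:1]:print('med',cv2.boundingRect(k),circ(c,k,.041),'seated',circ(c,k,.036))
p=np.array([624,103]);q=s['eef_rot'];x=np.array([q[0]**2-q[1]**2,2*q[0]*q[1]]);y=np.array([x[1],-x[0]]);d=p-np.array(s['ee_pos'][:2])*1000
print('rec in tool',np.round([d@x,d@y],1))
E
python3 look.py pics/m3.png
```

```text
6.2 [0.5724 0.1166 0.0575] [-0.  -0.4  0.2]
med (364, 191, 19, 17) [598.  110.1  37.2  42.2] seated [596.  113.5  37.4  42.4]
rec in tool [-0.5 53.3]
```

Emit:
step_arm(commands=[[0,0.003,0,0,0,0],[0,0.003,0,0,0,0],[0,0.003,0,0,0,0],[0,0.003,0,0,0,0],[0,0.003,0,0,0,0],[0,0.003,0,0,0,0],[0,0.003,0,0,0,0],[0,0.003,0,0,0,0],[0,0,0,0,0,0],[0,0,0,0,0,0]])

```text
time: 7.3
ee_pos: [0.5957, 0.1107, 0.0575]
eef_rot: [0.789, 0.614, 0.0, 0.0]
ft_force: [0.8, -0.2, 0.4]
width: 0.0243
```

```bash
python3 look.py pics/m4.png
```

```text
7.3 [0.5957 0.1107 0.0575] [ 0.8 -0.2  0.4]
med (371, 198, 19, 18) [621.8 102.9  37.6  43.9] seated [620.  106.2  37.8  44.2]
rec in tool [-0.5 29.3]
```

View pics/m4.png

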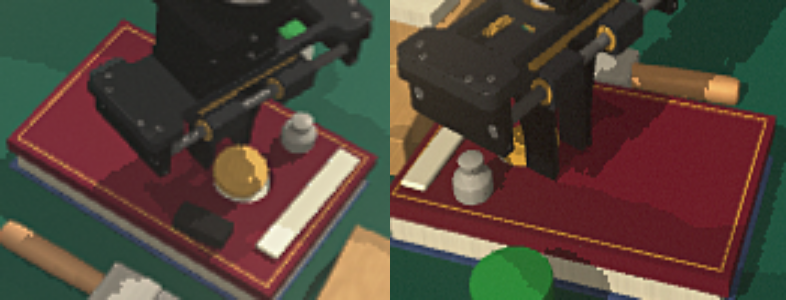

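The medallion is over the mouth, still about 3 mm short, with a white crescent visible on the far side. I'll nudge it on in small steps.

Emit:
step_arm(commands=[[0,0.0015,0,0,0,0],[0,0.0015,0,0,0,0],[0,0.0015,0,0,0,0],[0,0,0,0,0,0],[0,0,0,0,0,0]])

```text
time: 7.9
ee_pos: [0.6, 0.1096, 0.0575]
eef_rot: [0.789, 0.614, 0.0, 0.0]
ft_force: [-0.5, 0.2, 0.4]
width: 0.0239
```

```bash
python3 look.py pics/m5.png
```

```text
7.9 [0.6    0.1096 0.0575] [-0.5  0.2  0.4]
med (372, 201, 18, 16) [625.9  99.7  37.   41.8] seated [624.2 103.   37.2  42. ]
rec in tool [-0.5 24.9]
```

View pics/m5.png

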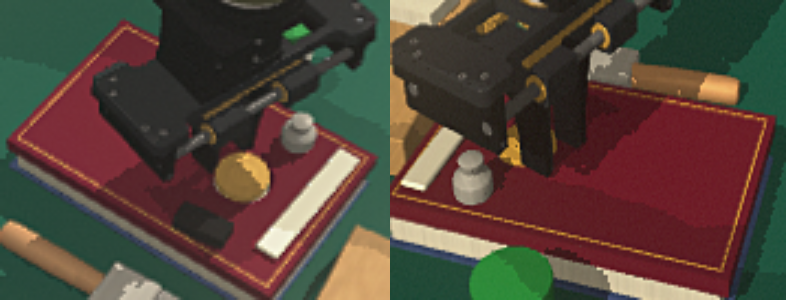

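The medallion has dropped in; its outline now matches the seated height and position at (624,103). I'll back off, lift, close the fingers and move over its middle.

Emit:
step_arm(commands=[[0,-0.003,0,0,0,0],[0,0,-0.01,0,0,0],[0,0,-0.015,0,0,0],[0,0,0,0,0,0]])

```text
time: 8.4
ee_pos: [0.5987, 0.1107, 0.0856]
eef_rot: [0.789, 0.614, 0.002, 0.001]
ft_force: [1.0, 0.4, 1.0]
width: 0.0238
```

Emit:
step_arm(commands=[[0,0,0,0,0,0],[0,0,0,0,0,0],[0,0.007,0,0,0,0],[0,0.007,0,0,0,0],[0,0.007,0,0,0,0],[0,0.007,0,0,0,0],[0,0,0,0,0,0],[0,0,0,0,0,0]], gripper=0, grip_force=20)

```text
time: 9.2
ee_pos: [0.6242, 0.1033, 0.0823]
eef_rot: [0.789, 0.614, -0.0, -0.0]
ft_force: [-0.6, 0.7, 1.0]
width: 0.001
```

```bash
python3 look.py pics/m6.png
python3 - <<'E'
from h import *
s=read_state();print(s['width'])
n='side';im=camera(n);c=get_calibration(n)
for k in blobs(im,(15,120,90),(35,255,255),(225,280,285,320))[:2]:print('side med',cv2.boundingRect(k),circ(c,k,.036))
E
```

```text
9.2 [0.6242 0.1033 0.0823] [-0.6  0.7  1. ]
med (372, 201, 18, 16) [626.3  98.3  38.3  38.6] seated [624.5 101.6  38.6  38.8]
rec in tool [-0.4 -0.2]
0.0005419849659388037
side med (239, 289, 27, 17) [622.3 104.6  39.6  40.7]
```

View pics/m6.png

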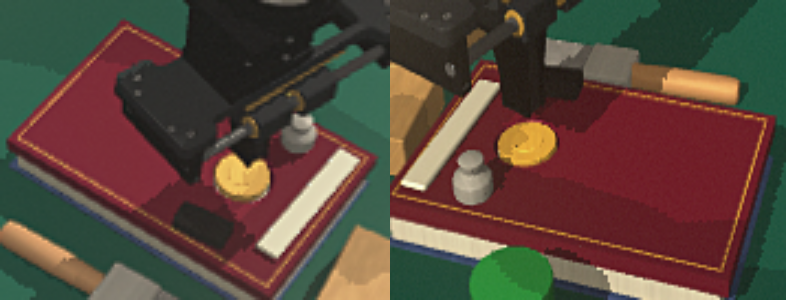

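The medallion lies flat in the recess and both views put it within about 2 mm of the recess centre, with the fingers over its middle. I'll press down gradually.

Emit:
step_arm(commands=[[0,0,0.008,0,0,0],[0,0,0.008,0,0,0],[0,0,0.006,0,0,0],[0,0,0.002,0,0,0],[0,0,0.002,0,0,0],[0,0,0.001,0,0,0],[0,0,0,0,0,0],[0,0,0,0,0,0]])

```text
time: 10.15
ee_pos: [0.6239, 0.1034, 0.0565]
eef_rot: [0.789, 0.614, -0.0, -0.0]
ft_force: [-6.2, -0.3, 10.8]
width: 0.0002
```

Emit:
step_arm(commands=[[0,0,0.0005,0,0,0],[0,0,0,0,0,0],[0,0,0,0,0,0],[0,0,0,0,0,0],[0,0,0,0,0,0]])

```text
time: 10.65
ee_pos: [0.624, 0.1035, 0.0565]
eef_rot: [0.789, 0.614, -0.0, -0.0]
ft_force: [-9.6, -0.8, 15.2]
width: 0.0004
```

```bash
python3 look.py pics/m7.png
python3 - <<'E'
from h import *
for i in range(3):
    s=read_state();print(np.round(s['ee_pos'],4),np.round(s['ft_force'],1));im=camera('side')
c=get_calibration('side')
for k in blobs(im,(15,120,90),(35,255,255),(225,280,285,320))[:2]:print('side med',cv2.boundingRect(k),circ(c,k,.036))
E
```

```text
10.65 [0.624  0.1035 0.0565] [-9.6 -0.8 15.2]
med (372, 205, 18, 12) [628.3  97.6  30.9  38.2] seated [626.6 100.9  31.1  38.5]
rec in tool [-0.4  0.1]
[0.624  0.1034 0.0565] [-9.  -1.3 14.2]
[0.624  0.1034 0.0565] [-7.8 -0.6 15.4]
[0.624  0.1034 0.0565] [-8.6 -1.5 15.5]
side med (239, 291, 27, 15) [621.7 106.1  36.9  37.8]
```

View pics/m7.png

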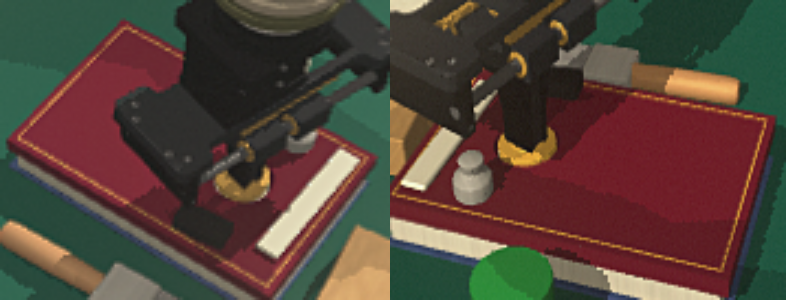

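The fingertips press on the middle of the medallion with a steady push of about 15 N. It sits flat, and nothing else appears to have been disturbed. I'm handing in.

```bash
python3 -c "
from bench import *
print(close_job())"
```

```text
the job is handed in; nothing more can be done
None
```

The medallion is in the recess and the closed fingertips were holding it pressed there when I handed the job in, at about 11 s of the 38 s allowed. I slid it about 85 mm across the cover with two slightly open fingertips until it dropped in. Then I lifted clear, closed the fingers over its middle and pressed down.

**Pressing force:** The upward force held steady at 14–15.5 N, with the grasp point within about 1 mm of the recess centre. There was also a sideways force of about 9 N that I did not remove; I took it to be friction from pressing.

**Seating:** In the last clear views before pressing, the two cameras put the medallion at (624.5, 101.6) and (622.3, 104.6) mm, against a recess centre of about (624, 103). They differ by about 4 mm, roughly what the calibration allows, and each is about 2 mm from the centre. The fingers stopped at a height that puts the medallion's top at about 37.5 mm. That is 0.5 mm above nominal and within tolerance.

**Other things:** The weight, eraser, bone folder, jar and brush look unmoved in the last picture. I checked this by eye and did not re-measure them. The label box and tape roll were mostly or wholly outside that crop, and the arm did not go near them at low height.

While the fingers were pressing, they partly hid the medallion, so those last position fits are less reliable.

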